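# Fit the polishing drum's inner lid and lift off its cover

### The arm

A 7-joint arm with a two-finger parallel gripper is mounted at the origin on a cart in front of the work surface, level with it; the furniture and walls round the work are solid. World frame = base frame: x ahead of the robot, y to its left, z up, the work surface at z = 0. Lengths are in m, angles in rad, forces in N, time in s.
With the tool pointing down it reaches from about 0.4 to 0.9 m from the base axis. Payload 5.6 kg.
Tool frame: the origin (TCP) lies midway between the tips of the shut fingers; the grasp point (between the pads) lies 19 mm behind it; z points along the fingers, y is the line along which they close (so a half turn about z gives the same grasp; the last joint's range is limited). The gripper opens to 92 mm and grips with 3 to 60 N. Pads are 20 mm wide; open, the fingers measure 128 mm over their backs; the gripper's body (75 mm by 189 mm) begins 69 mm behind the grasp point.
Start: joints at [-1.244, 0.468, -0.012, 1.603, 0.006, 1.071, -0.056], TCP at [0.235, 0.606, 0.215] pointing down, gripper open.
Joint ranges: [-2.53, 2.53], [-0.31, 2.02], [-1.57, 1.55], [0.28, 2.44], [-1.29, 4.43], [0.15, 1.84], [-2.92, 2.92]. Speed limits (rad/s): [2.57, 2.57, 3.14, 3.14, 3.14, 3.14, 3.14].

### API

Orientations are given as a unit quaternion [w, x, y, z].
In Python, from workcell import get_state, capture, calibration, sign_off, search_frame gives the robot as it stands.
- The arm moves only by the tool arm_command, never from a script. Its argument "rows" is a list of rows, each a list of 5 numbers: the shift along the tool's x, y, z as a fraction of full scale, then the turn about the tool's z as a fraction of full scale, then the finger opening in mm, from 0 to 91.9. A call has 1 to 12 rows; each row is the pose to reach, as a shift and turn from the pose commanded when the call began, along the tool's axes at that moment; what a row does not reach only later rows make up. Full scale, the value 1, is 100 mm for a shift and 1.5 rad for a turn. A row lasts 1/10 s, in which the tool goes at most 50 mm and 8.59 degrees, less where a joint would pass 70% of its speed; a pose out of reach is approached as far as the arm can. A call with a number of a shift or a turn outside -1 to 1 is refused whole. A call with a gripper value outside its range is refused whole. The fingers move at their own pace and stop on an object; "newtons" is the grip in N (left out, the last holds). Time passes only in rows, so rows that repeat a pose let the fingers close. It gives the time, the measured TCP pose, the force, the opening and the grip force at its end, in the units of the state.
- get_state(): the state, without advancing time (a new reading comes with each control period).
- capture(name): name is "side" or "top" or "wrist"; returns the picture (400x640x3 uint8, red, green, blue); there is no depth.
- calibration(name): a dict with "fovy" (degrees; the focal length in pixels is half the picture's height over the tangent of half this angle, whatever the lens; pixels are square), "cx", "cy" (the principal point, pixels), "rvec" (rotation vector, rad) and "tvec" (3), from world to camera coordinates, as OpenCV has them. Camera axes: x right, y down, z forward; pixel columns grow to the right and rows downward; lengths in m; the calibration is good to about 2 mm. A picture is of the moment at which its call begins: read the wrist's pose just before it. calibration takes no time and is no camera call; for the wrist camera it gives the pose at the moment of the call.
- sign_off(): hands the job in; it is judged then, once.
Trained networks look in the newest picture that a camera, given by its name, has taken for a name from the list of things; names that differ only in an ending like _2 or _b are one class to them, and where a whole thing is asked for, a point or a joint stands for the part that bears it (a point fixed in the world has none). Each returns a list of dicts, best first, with "score" (0 to 1); they miss things now and then, are a little off and sometimes report something else, mostly with a low value. They report only what shows in the picture. A call takes as long as a camera call. They do not tell look-alikes from the thing itself.
- search_frame(camera, thing): "centre" ([x, y, z] in m, in the coordinates of the camera as it stood for that picture, good to about 4 mm: the middle of the surface that is visible of it).
The state is a dict: "time": time; "joint_pos": joint angles; "joint_vel": joint speeds; "joint_efforts": joint torques, N m; "tool_pos": TCP position; "tcp_rot": TCP orientation; "force": force on the tool from outside, world axes, zero at the start; "wrist_torque": the same for the moment, N m; "opening": opening from 0.0 (shut) to 1.0 (fully open); "finger_force": force on a finger pad.
Only numpy, scipy, OpenCV 4.12 (cv2) and the standard library are available. Lean on these libraries where they do the work, as an engineer would, in place of code of your own. Each camera call takes 0.05 s, during which the arm holds its last target. There are 200 camera calls.

### The job

First stop the parts-polishing drum: press its sprung stop plunger all the way down and let it spring back. Then take the nested pair of lids off the wooden rest by the inner lid's stem, both together and still nested, lower them gently (no dropping) onto the drum until the inner lid is fully home in the mouth, and let go of the stem. Finally lift the outer lid alone until it is clear above the stem, with the inner lid left sitting home in the drum, and finish still holding the outer lid level and still up there; leave the other things on the bench where they are.

Things in the scene. Friction and masses are not known exactly. Their poses are not given: they have to be found in the camera images.
- drum: parts-polishing drum, fixed: dark base plate 200 x 110 x 16 mm with an upright aluminium drum of 88 mm diameter; its narrower neck (outside 68, bore 57 mm, 20 mm tall) ends in an open mouth 82 mm above the bench. Origin: on the bench under the drum's axis; z up; its -x axis points to the stop plunger, 95 mm away. Plate spans x = -138 to +62 mm.
- drum_rim (a point): centre of the drum's mouth, on the drum's axis at the height of its top rim (82 mm above the bench), on which the inner lid's flange seats
- stop_plunger_top (a point): centre of the top of the stop plunger's round black button (26 mm diameter, 7 mm thick, on an 18 mm steel stem that stands on a 34 mm steel housing); 55 mm above the bench when out; moves down with the plunger
- stop_plunger (a joint): stop plunger's travel in m: 0 out, 0.012 fully down against its stop; its spring pushes back with 2 N at the start and 6 N fully down and returns it when let go
- lid_rest: wooden rest, fixed to the bench: a 100 x 100 x 10 mm plywood plate with a wooden ring (outside 68, bore 57 mm) whose top is 34 mm above the bench; the lids stand on it. Origin: under the ring's axis, on the bench.
- inner_lid: steel inner lid, loose, 0.18 kg: flange 72 mm diameter, 5 mm thick; below it a black spigot (52 mm diameter, 18 mm deep, tapered to 40 mm) that enters the mouth; a round upright stem of 18 mm diameter, its top 65 mm above the flange's underside. Origin: centre of the flange's underside (its seat); z up along the stem. Home: origin at point drum_rim.
- outer_lid: aluminium cap, loose, 0.12 kg, resting on the inner lid's flange: 82 mm diameter, top plate 4 mm thick, skirt (inside 76 mm) down to 10 mm below the plate's underside; on top a round collar, outside 32, inside 24 mm, its top 30 mm above the plate's underside; the inner lid's stem stands up through it, 30 mm above. Origin: centre of plate's underside, 5 mm above the inner lid's; z up.
- tape_measure: bystander: yellow tape measure, 36 x 84 x 68 mm, origin under its centre
- marker: bystander: marker pen lying down, 16 x 131 x 17 mm, origin under its centre
- spanner: bystander: combination spanner lying flat, 26 x 160 x 7 mm, origin under its centre
- bit_case: bystander: black bit case, 50 x 110 x 40 mm, origin under its centre
Mind the look-alikes: they are no part of the job. Several things have the shape of the outer_lid; the one meant has the colours described above.

How it is judged:
On the way, in this order (a step that is already met when the one before it is completed fails the run):
1. the stop plunger is pressed fully down (value of joint stop_plunger above 0.0105 m), for 0.1 s.
2. the plunger is out again; both lids, still nested, sit on the drum, the inner one fully home, and the fingers are off the inner one (horizontal distance between inner_lid and drum_rim below 0.005 m and z of inner_lid in the frame of drum_rim between -0.003 and 0.002 m and angle between inner_lid's own z axis and vertical below 0.05 rad and z of outer_lid in the frame of inner_lid below 0.008 m and value of joint stop_plunger below 0.003 m and contact force between the fingers and inner_lid below 0.1 N), for 0.2 s.
At the end, for the whole second after the job is handed in: Inner lid home in the mouth (5 mm sideways, 2 mm in height, 0.05 rad of level), untouched; outer lid held still in the fingers, origin over 80 mm above the inner lid's, within 0.2 rad of level, touching neither inner lid, drum nor rest; plunger out (horizontal distance between inner_lid and drum_rim below 0.005 m and z of inner_lid in the frame of drum_rim between -0.003 and 0.002 m and angle between inner_lid's own z axis and vertical below 0.05 rad and z of outer_lid in the frame of inner_lid above 0.08 m and angle between outer_lid's own z axis and vertical below 0.2 rad and contact force between the fingers and outer_lid above 1 N and contact force between outer_lid and inner_lid below 0.05 N and contact force between outer_lid and drum below 0.05 N and contact force between outer_lid and lid_rest below 0.05 N and contact force between each of the arm, the fingers and inner_lid below 0.1 N and linear speed of outer_lid below 0.03 m/s and linear speed of inner_lid below 0.02 m/s and value of joint stop_plunger below 0.003 m); the arm keeps its last pose, push and grip.
It fails at once if the outer lid is parted from the inner lid (more than 13 mm between their origins, nested 5 mm) while the inner lid is not home in the drum (distance between outer_lid and inner_lid above 0.013 m and not (horizontal distance between inner_lid and drum_rim below 0.005 m and z of inner_lid in the frame of drum_rim between -0.003 and 0.002 m and angle between inner_lid's own z axis and vertical below 0.05 rad)).
It fails at once if the lids are dropped: the inner lid moves faster than 0.35 m/s within 15 mm of its seat (distance between inner_lid and drum_rim below 0.015 m and linear speed of inner_lid above 0.35 m/s).
It fails at once if a bystander is moved by more than 30 mm (distance of any of tape_measure, marker, spanner, bit_case from where it was at the start of the episode above 0.03 m).
It also fails if it takes over 67 s, if anything falls off the work surface, if the arm or the gripper's body presses on something with over 40 N, if the wrist force passes 120 N, or if a joint passes its speed limit or range.

## Working session

There is one attempt and no reset: what is moved stays moved. The work goes in short steps, Python scripts to look and compute and a tool call to move; the robot and the scene stay as the last step left them, time stands still between calls to the robot, and variables do not carry over. Pictures are saved under pics/ and viewed, at most 10 in all, crops included, and the job is handed in when it is done.

Besides the shell and the picture viewer there is one more tool, called by a JSON object that holds its "name" and its "arguments", one argument or row to a line. arm_command: Moves the arm, as the interface text tells. Shift numbers are shares of 100 mm and turn numbers shares of 1.5 rad, none past 1 either way. Its arguments: {"type":"object","properties":{"rows":{"type":"array"},"newtons":{"type":"number"}},"required":["rows"]}

```bash
mkdir -p pics; ls; cat > h.py <<'E'
import numpy as np, cv2
from workcell import *
def cam(n):
    c=calibration(n); R=cv2.Rodrigues(np.array(c['rvec'],float))[0]; t=np.array(c['tvec'],float).ravel()
    f=200/np.tan(np.radians(c['fovy'])/2); return R,t,f,c['cx'],c['cy']
def toworld(n,p): R,t,*_=cam(n); return R.T@(np.array(p)-t)
def proj(n,P):
    R,t,f,cx,cy=cam(n); q=R@np.array(P)+t; return np.array([cx+f*q[0]/q[2],cy+f*q[1]/q[2]])
def ray(n,u,v,z):
    R,t,f,cx,cy=cam(n); d=R.T@np.array([(u-cx)/f,(v-cy)/f,1]); o=-R.T@t; return o+d*(z-o[2])/d[2]
def snap(n,name):
    im=capture(n); cv2.imwrite(f'pics/{name}.png',im[:,:,::-1]); return im
E
python3 - <<'E'
from h import *
print(get_state()); np.set_printoptions(precision=4,suppress=True)
for n in ['top','side']:
    snap(n,n+'0'); print(n,calibration(n))
    for t in ['drum','stop_plunger_top','lid_rest','inner_lid','outer_lid']:
        for d in search_frame(n,t)[:4]: print(n,t,round(d['score'],2),toworld(n,d['centre']))
print(get_state()['time'])
E
```

```text
pics
{'time': 0.0, 'joint_pos': array([-1.24398631,  0.46836703, -0.01160936,  1.60361801,  0.00601871,
        1.07133698, -0.05630883]), 'joint_vel': array([-0.00014289,  0.00141144, -0.00090753, -0.00170893,  0.00079808,
       -0.00060902,  0.00138084]), 'joint_efforts': array([-6.88449090e-04, -5.20568204e+01, -1.29138332e-02, -2.43747282e+01,
       -5.66909811e-02,  1.70621095e-02,  1.51059139e-04]), 'tool_pos': array([0.23479759, 0.60550777, 0.21364923]), 'tcp_rot': array([-8.99165062e-05,  1.83881611e-01,  9.82948033e-01, -8.42778701e-04]), 'force': array([-0.20803403,  0.83804259, -0.27001961]), 'wrist_torque': array([ 0.02427411, -0.01470071, -0.01900377]), 'finger_force': 0.0, 'opening': 0.9980013951445128}
top {'fovy': 53.074240917617836, 'cx': 318.5782041821463, 'cy': 193.41503747385286, 'rvec': array([ 2.1776, -2.1222,  0.1182]), 'tvec': array([0.0944, 0.5364, 1.1699])}
top drum 0.63 [0.4896 0.304  0.0124]
top stop_plunger_top 0.53 [0.4434 0.3198 0.0567]
top lid_rest 0.75 [ 0.621  -0.1646  0.0081]
top inner_lid 0.6 [ 0.6423 -0.1796  0.1003]
top inner_lid 0.17 [ 0.4567 -0.1382  0.0649]
top outer_lid 0.78 [ 0.6145 -0.0427  0.0181]
top outer_lid 0.67 [ 0.6422 -0.1748  0.045 ]
side {'fovy': 57.732891711352494, 'cx': 318.4020857631698, 'cy': 198.78781542738705, 'rvec': array([ 2.0124, -0.5859,  0.3517]), 'tvec': array([-0.4085,  0.2664,  0.9306])}
side drum 0.68 [0.5354 0.2956 0.0669]
side stop_plunger_top 0.4 [0.5354 0.2943 0.0624]
side lid_rest 0.8 [ 0.6191 -0.2125  0.0105]
side outer_lid 0.82 [ 0.6061 -0.0544  0.016 ]
side outer_lid 0.79 [ 0.6348 -0.1942  0.0449]
0.6
```

View pics/top0.png

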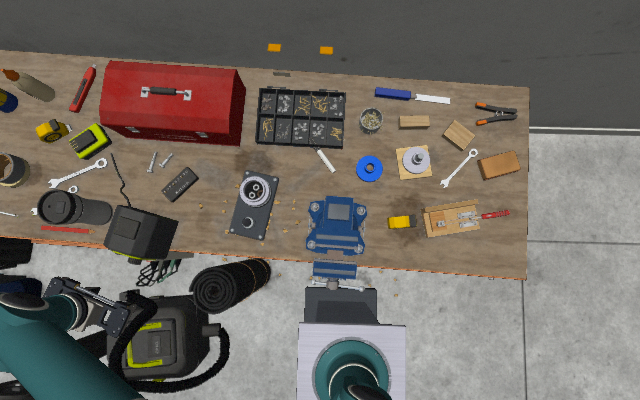

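View pics/side0.png

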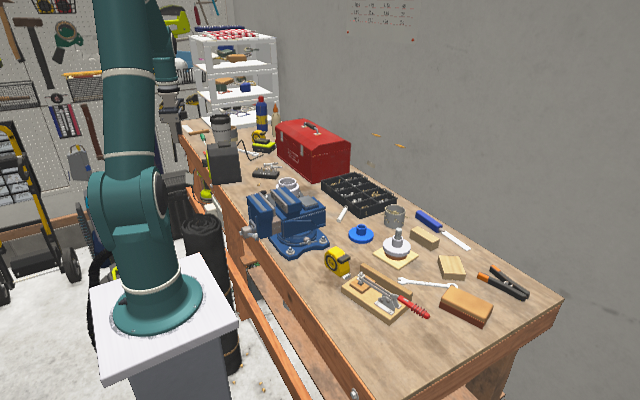

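The top view shows the drum mouth near (256,190), the plunger near (247,224) and the nested lids near (416,160). The blue look-alike is at (369,168) and the vise sits at (335,220) between drum and rest. I'll crop for precision.

```bash
python3 - <<'E'
from h import *
im=cv2.imread('pics/top0.png')
a=cv2.resize(im[160:245,215:295],None,fx=5,fy=5,interpolation=cv2.INTER_CUBIC)
b=cv2.resize(im[125:210,378:458],None,fx=5,fy=5,interpolation=cv2.INTER_CUBIC)
cv2.imwrite('pics/crop.png',np.hstack([a,b])[:, :800])
for n,u,v,z in [('rim',256,190,.082),('pl',247,224,.055),('stem',419,158,.099),('collar',417,158,.069)]: print(n,ray('top',u,v,z))
E
```

```text
rim [0.53319569 0.28880865 0.082     ]
pl [0.43551887 0.31533234 0.055     ]
stem [ 0.63506042 -0.17785555  0.099     ]
collar [ 0.64158004 -0.17906409  0.069     ]
```

View pics/crop.png

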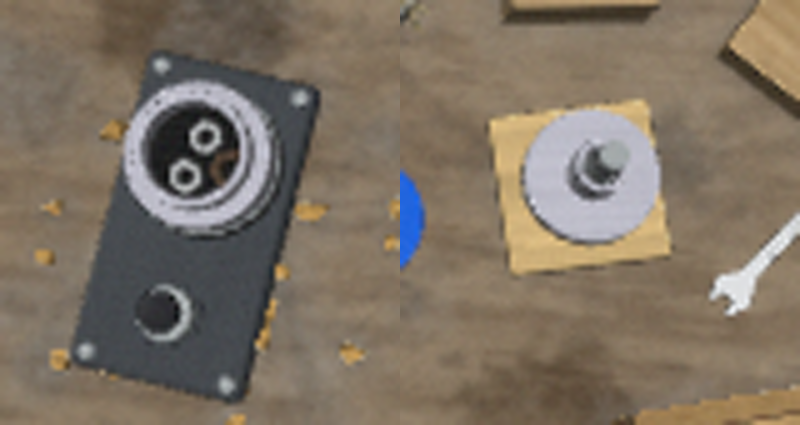

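{"name": "arm_command", "arguments": {
  "rows": [
    [-0.3,-0.2,-0.4,0,0],
    [-0.65,-0.45,-0.4,0,0],
    [-1,-0.69,-0.4,0,0],
    [-1,-0.69,-0.4,0,0]
  ]
}}

```text
time: 1.0
tool_pos: [0.3086, 0.5005, 0.2554]
tcp_rot: [0.002, 0.188, 0.982, -0.0]
force: [1.0, -1.5, -0.6]
opening: 0.671
finger_force: 0.0
```

{"name": "arm_command", "arguments": {
  "rows": [
    [-0.35,-0.23,0,0,0],
    [-0.7,-0.46,0,0,0],
    [-1,-0.69,0,0,0],
    [-1,-0.69,0,0,0]
  ]
}}

```text
time: 1.4
tool_pos: [0.3751, 0.4006, 0.2549]
tcp_rot: [0.001, 0.188, 0.982, -0.001]
force: [0.5, 0.5, 0.2]
opening: 0.329
finger_force: 0.0
```

```bash
cat >> h.py <<'E'
from scipy.spatial.transform import Rotation as Ro
def tool():
    s=get_state(); q=s['tcp_rot']; return s['tool_pos'],Ro.from_quat([q[1],q[2],q[3],q[0]]).as_matrix(),s
def delta(P):
    p,R,s=tool(); return R.T@(np.array(P)-p)*10
E
python3 - <<'E'
from h import *
np.set_printoptions(precision=4,suppress=True)
print(calibration('wrist')); p,R,s=tool(); print(p,R,s['time'],s['joint_pos'],s['force'])
snap('wrist','w1')
for t in ['drum','stop_plunger_top']:
        for d in search_frame('wrist',t)[:3]: print(t,round(d['score'],2),toworld('wrist',d['centre']))
for u,v,z in [(243,148,0),(243,148,.2),(247,68,.2)]: print(ray('top',u,v,z))
for P in [(.533,.289,.082),(.4355,.315,.055)]: print(proj('wrist',P))
E
```

```text
{'fovy': 69.54874283580617, 'cx': 316.5326644000125, 'cy': 200.53836223028307, 'rvec': array([-2.4112, -1.6393, -0.2151]), 'tvec': array([-0.5095, -0.2352,  0.3784])}
[0.3751 0.4006 0.2549] [[-0.9294  0.3691  0.0016]
 [ 0.3691  0.9294 -0.0016]
 [-0.0021 -0.0009 -1.    ]] 1.4 [-0.9411  0.2545  0.0723  1.8138 -0.0181  1.0742  0.3302] [0.5049 0.4638 0.2051]
drum 0.61 [0.459  0.3382 0.0171]
[0.676  0.3502 0.    ]
[0.6285 0.3076 0.2   ]
[0.8495 0.3079 0.2   ]
[280.2292 321.488 ]
[272.5015 246.7639]
```

View pics/w1.png

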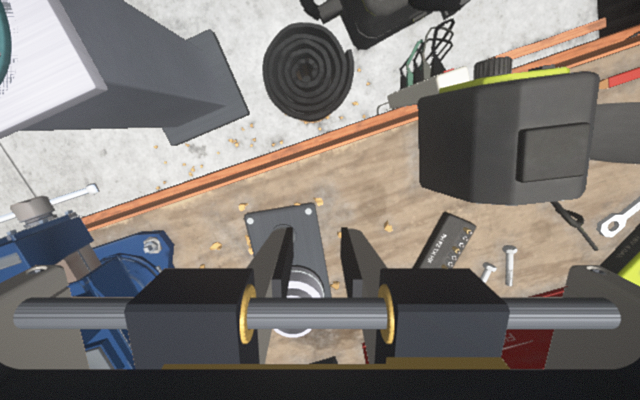

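```bash
python3 - <<'E'
from h import *
np.set_printoptions(precision=4,suppress=True)
r=ray('top',253,189.2,.082); q=ray('top',246.6,222,.055); st=ray('top',419.8,156,.099); pt=ray('top',378+191/5-.4,125+176/5-.4,.043)
print(r,q,np.linalg.norm((r-q)[:2]),st,pt)
print(delta([q[0],q[1],.08]),delta([q[0],q[1],.04]))
R,t,*_=cam('wrist'); p,T,_=tool(); print('cam in tool',T.T@(-R.T@t-p),T.T@R[2])
E
```

```text
[0.5353 0.2976 0.082 ] [0.4413 0.3168 0.055 ] 0.0959088628102803 [ 0.641  -0.1802  0.099 ] [ 0.6417 -0.1814  0.043 ]
[-0.9811 -0.5813  1.7465] [-0.9814 -0.5817  2.1465]
cam in tool [ 0.0723 -0.0007 -0.1711] [-0.2579 -0.0001  0.9662]
```

{"name": "arm_command", "arguments": {
  "rows": [
    [-0.3,-0.2,0,0,0],
    [-0.65,-0.4,0,0,0],
    [-0.98,-0.58,0,0,0],
    [-0.98,-0.58,0.4,0,0],
    [-0.98,-0.58,0.8,0,0],
    [-0.98,-0.58,1,0,0],
    [-0.98,-0.58,1,0,0]
  ]
}}

```text
time: 2.25
tool_pos: [0.4392, 0.3161, 0.1515]
tcp_rot: [-0.002, 0.182, 0.983, -0.002]
force: [0.3, -0.5, 0.5]
opening: 0.005
finger_force: 0.0
```

```bash
python3 - <<'E'
from h import *
print(delta([.4413,.3168,.041]),get_state()['force'],get_state()['opening'])
E
```

```text
[-0.02103343  0.01967007  1.10473264] [ 0.34516427 -0.53020979  0.45585635] 0.005390315983277919
```

{"name": "arm_command", "arguments": {
  "rows": [
    [0,0,0.3,0,0],
    [0,0,0.6,0,0],
    [0,0,0.8,0,0],
    [0,0,0.9,0,0],
    [0,0,1.0,0,0],
    [0,0,1.0,0,0]
  ]
}}

```text
time: 2.85
tool_pos: [0.4421, 0.3168, 0.0548]
tcp_rot: [0.0, 0.183, 0.983, 0.001]
force: [-0.5, 0.3, 2.1]
opening: 0.001
finger_force: 1.0
```

{"name": "arm_command", "arguments": {
  "rows": [
    [0,0,0.05,0,0],
    [0,0,0.1,0,0],
    [0,0,0.12,0,0],
    [0,0,0.14,0,0],
    [0,0,0.14,0,0]
  ]
}}

```text
time: 3.35
tool_pos: [0.4425, 0.3169, 0.0432]
tcp_rot: [0.0, 0.184, 0.983, 0.001]
force: [-5.9, -1.2, 21.7]
opening: 0.007
finger_force: 10.9
```

{"name": "arm_command", "arguments": {
  "rows": [
    [0,0,0,0,0],
    [0,0,0,0,0],
    [0,0,-0.2,0,0],
    [0,0,-0.5,0,0],
    [0,0,-1,0,91],
    [0,0,-1,0,91]
  ]
}}

```text
time: 3.95
tool_pos: [0.4457, 0.3176, 0.1464]
tcp_rot: [0.004, 0.184, 0.983, 0.004]
force: [0.6, 0.1, -0.6]
opening: 0.156
finger_force: 0.0
```

{"name": "arm_command", "arguments": {
  "rows": [
    [-0.2,0,-0.5,0,91],
    [-0.5,0,-1,0,91],
    [-1,0,-1,0,91],
    [-1,0,-1,0,91]
  ]
}}

```text
time: 4.35
tool_pos: [0.5411, 0.2756, 0.2427]
tcp_rot: [0.003, 0.187, 0.982, 0.001]
force: [0.3, -0.0, -0.6]
opening: 0.503
finger_force: 0.0
```

{"name": "arm_command", "arguments": {
  "rows": [
    [-0.3,0,-0.3,0,91],
    [-0.6,0,-0.5,0,91],
    [-1,0,-0.5,0,91],
    [-1,0,-0.5,0,91],
    [-1,0,-0.5,0,91]
  ]
}}

```text
time: 4.85
tool_pos: [0.6282, 0.2422, 0.2886]
tcp_rot: [-0.001, 0.185, 0.983, -0.001]
force: [-0.3, 0.4, 0.4]
opening: 0.937
finger_force: 0.0
```

```bash
python3 - <<'E'
from h import *
np.set_printoptions(precision=4,suppress=True)
p,T,s=tool(); print(p,s['time'],s['force'])
im=snap('wrist','w2')
np.savez('w2.npz',cam=np.array(cam('wrist'),dtype=object))
for P in [(.5353,.2976,.082),(.4413,.3168,.055)]: print(proj('wrist',P))
print([ (d['score'],toworld('wrist',d['centre'])) for d in search_frame('wrist','drum')])
E
```

```text
[0.6282 0.2422 0.2886] 4.85 [-0.3389  0.4496  0.3524]
[331.4616  96.3799]
[318.6143  18.0141]
[(0.97, array([0.4988, 0.3065, 0.0199]))]
```

View pics/w2.png

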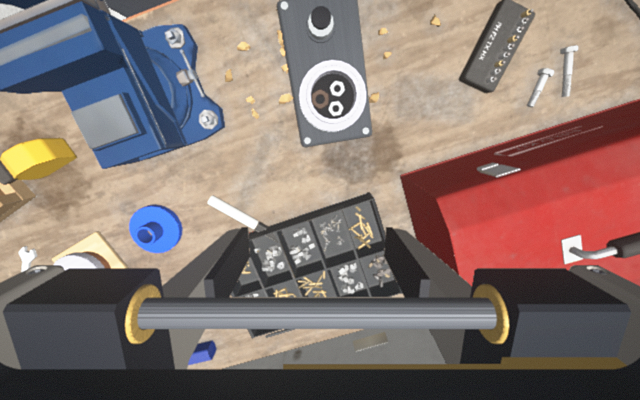

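{"name": "arm_command", "arguments": {
  "rows": [
    [-0.3,-0.45,0,0,91],
    [-0.66,-0.98,0,0,91]
  ]
}}

```text
time: 5.15
tool_pos: [0.649, 0.1481, 0.2901]
tcp_rot: [-0.001, 0.181, 0.984, 0.0]
force: [0.8, -1.3, -0.1]
opening: 0.988
finger_force: 0.0
```

{"name": "arm_command", "arguments": {
  "rows": [
    [-0.3,-0.45,0,0,91],
    [-0.66,-0.98,0,0,91]
  ]
}}

```text
time: 5.35
tool_pos: [0.6717, 0.0481, 0.2906]
tcp_rot: [-0.0, 0.183, 0.983, 0.0]
force: [1.1, 0.1, -0.1]
opening: 0.989
finger_force: 0.0
```

{"name": "arm_command", "arguments": {
  "rows": [
    [-0.3,-0.45,0,0,91],
    [-0.66,-0.98,0,0,91]
  ]
}}

```text
time: 5.55
tool_pos: [0.694, -0.0494, 0.2906]
tcp_rot: [-0.0, 0.183, 0.983, 0.0]
force: [1.0, 0.1, 0.0]
opening: 0.992
finger_force: 0.0
```

{"name": "arm_command", "arguments": {
  "rows": [
    [-0.3,-0.45,0,0,91],
    [-0.66,-0.98,0,0,91],
    [-0.66,-0.98,0,0,91],
    [-0.66,-0.98,0,0,91]
  ]
}}

```text
time: 5.95
tool_pos: [0.7198, -0.1677, 0.2899]
tcp_rot: [-0.0, 0.186, 0.983, -0.001]
force: [-0.1, -0.1, -0.3]
opening: 0.988
finger_force: 0.0
```

```bash
python3 - <<'E'
from h import *
np.set_printoptions(precision=4,suppress=True)
p,T,s=tool(); print(p,s['time'],s['joint_pos'])
im=snap('wrist','w3')
for P in [(.641,-.1802,.099),(.6415,-.181,.069),(.6415,-.181,.043)]: print(proj('wrist',P))
w2=cv2.imread('pics/w2.png'); 
a=cv2.resize(w2[50:140,290:380],None,fx=4.4,fy=4.4,interpolation=cv2.INTER_CUBIC)
q=proj('wrist',(.6415,-.181,.06)).astype(int); print(q); y0=max(q[1]-45,0);x0=q[0]-45; print(x0,y0)
b=cv2.resize(im[y0:y0+90,x0:x0+90,::-1],None,fx=4.4,fy=4.4,interpolation=cv2.INTER_CUBIC)
cv2.imwrite('pics/c2.png',np.hstack([a,b]))
E
```

```text
[ 0.7198 -0.1677  0.2899] 5.95 [-0.0061  0.5804  0.3111  1.2784 -0.1732  1.3098  1.4983]
[281.2745 127.4808]
[283.5456 127.8101]
[285.5847 127.5778]
[284 127]
239 82
```

View pics/c2.png

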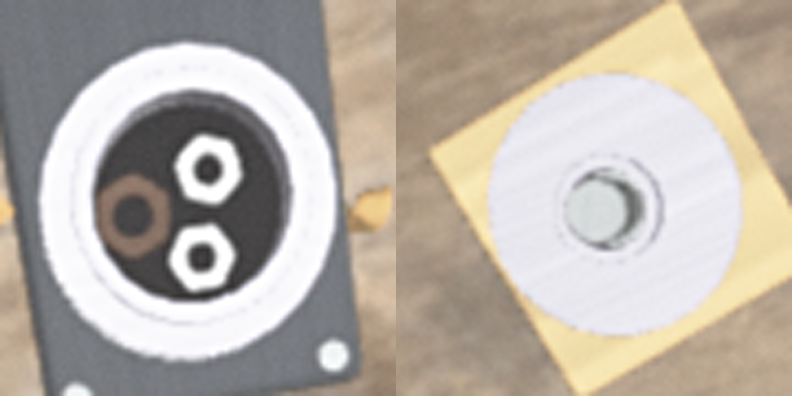

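```bash
python3 - <<'E'
from h import *
np.set_printoptions(precision=4,suppress=True)
p0=tool()[0]; pr=proj('wrist',(.641,-.1802,.099)); im=snap('wrist','w4'); old=cv2.imread('pics/w3.png')[:,:,::-1]
sh,_=cv2.phaseCorrelate(old[60:200,200:380].mean(2),im[60:200,200:380].mean(2))
print(p0,pr,sh)
u=np.array([284.5,129.8])+sh; w=np.array([288.4,128.0])+sh
print('stem',ray('wrist',*u,.099),'plate',ray('wrist',*w,.043))
c=np.load('w2.npz',allow_pickle=True)['cam']; R,t,f,cx,cy=c
d=R.T@np.array([(333.2-cx)/f,(93.9-cy)/f,1]); o=-R.T@t; print('rim',o+d*(.082-o[2])/d[2])
d=R.T@np.array([(320.5-cx)/f,(17-cy)/f,1]); print('btn',o+d*(.055-o[2])/d[2])
E
```

```text
[ 0.7202 -0.1642  0.29  ] [281.2745 127.4808] (-2.5924252251814863, 0.5628130988387312)
stem [ 0.6449 -0.1786  0.099 ] plate [ 0.6433 -0.179   0.043 ]
rim [0.5334 0.3006 0.082 ]
btn [0.4411 0.3194 0.055 ]
```

```bash
python3 - <<'E'
from h import *
print(delta([.643,-.1795,.073]),tool()[2]['time'])
E
```

```text
[ 0.65764117 -0.44679133  2.17181708] 6.05
```

{"name": "arm_command", "arguments": {
  "rows": [
    [0.3,-0.2,0,0,91],
    [0.66,-0.45,0,0,91],
    [0.66,-0.45,0.3,0,91],
    [0.66,-0.45,0.6,0,91],
    [0.66,-0.45,0.9,0,91],
    [0.66,-0.45,1,0,91],
    [0.66,-0.45,1,0,91],
    [0.66,-0.45,1,0,91]
  ]
}}

```text
time: 6.85
tool_pos: [0.6439, -0.1815, 0.192]
tcp_rot: [0.001, 0.183, 0.983, 0.0]
force: [0.2, -0.3, 0.3]
opening: 0.991
finger_force: 0.0
```

```bash
python3 - <<'E'
from h import *
print(delta([.643,-.1795,.073]),tool()[0],tool()[1])
E
```

```text
[0.01751035 0.01421642 1.18983911] [ 0.6438945  -0.18145702  0.19198583] [[-9.33075697e-01  3.59674951e-01  1.91641880e-03]
 [ 3.59675622e-01  9.33077407e-01  5.96157554e-06]
 [-1.78602285e-03  6.94851726e-04 -9.99998164e-01]]
```

{"name": "arm_command", "arguments": {
  "rows": [
    [0.01,0.01,0.25,0,91],
    [0.01,0.01,0.5,0,91],
    [0.01,0.01,0.75,0,91],
    [0.01,0.01,1,0,91],
    [0.01,0.01,1,0,91],
    [0.01,0.01,1,0,91]
  ]
}}

```text
time: 7.45
tool_pos: [0.6434, -0.1814, 0.0922]
tcp_rot: [0.001, 0.184, 0.983, 0.0]
force: [0.1, 0.5, -0.5]
opening: 0.991
finger_force: 0.0
```

```bash
python3 - <<'E'
from h import *
print(delta([.643,-.1795,.0735]),tool()[0],tool()[2]['force'])
E
```

```text
[0.01086177 0.01634634 0.18672552] [ 0.64338645 -0.18141054  0.09217395] [ 0.09704443  0.53637218 -0.53547491]
```

{"name": "arm_command", "arguments": {
  "rows": [
    [0.01,0.01,0.1,0,91],
    [0.01,0.01,0.18,0,91],
    [0.01,0.01,0.18,0,60],
    [0.01,0.01,0.18,0,30],
    [0.01,0.01,0.18,0,24],
    [0.01,0.01,0.18,0,20],
    [0.01,0.01,0.18,0,16],
    [0.01,0.01,0.18,0,10],
    [0.01,0.01,0.18,0,5],
    [0.01,0.01,0.18,0,5]
  ],
  "newtons": 20
}}

```text
time: 8.45
tool_pos: [0.6417, -0.1801, 0.0726]
tcp_rot: [0.0, 0.184, 0.983, 0.0]
force: [-0.5, 0.4, -0.3]
opening: 0.312
finger_force: 0.0
```

{"name": "arm_command", "arguments": {
  "rows": [
    [0,0,0,0,5],
    [0,0,0,0,5],
    [0,0,0,0,5],
    [0,0,0,0,5]
  ],
  "newtons": 45
}}

```text
time: 8.85
tool_pos: [0.6417, -0.1801, 0.0726]
tcp_rot: [0.0, 0.184, 0.983, -0.0]
force: [0.3, -0.3, 0.9]
opening: 0.179
finger_force: 45.0
```

{"name": "arm_command", "arguments": {
  "rows": [
    [0,0,-0.05,0,5],
    [0,0,-0.2,0,5],
    [0,0,-0.4,0,5],
    [0,0,-0.6,0,5],
    [0,0,-0.8,0,5],
    [0,0,-1,0,5],
    [0,0,-1,0,5]
  ]
}}

```text
time: 9.55
tool_pos: [0.6437, -0.1808, 0.1767]
tcp_rot: [0.003, 0.184, 0.983, -0.0]
force: [-0.1, 0.4, -2.3]
opening: 0.185
finger_force: 45.0
```

```bash
python3 - <<'E'
from h import *
s=get_state(); print(s['tool_pos'],s['force'],s['finger_force'],s['opening'])
im=snap('side','s5'); 
q=proj('side',(.643,-.18,.14)).astype(int); cv2.imwrite('pics/s5c.png',cv2.resize(im[q[1]-70:q[1]+70,q[0]-70:q[0]+70,::-1],None,fx=4,fy=4))
E
```

```text
[ 0.64370897 -0.18075384  0.17670415] [-0.1093025   0.42656817 -2.26755703] 44.999043345451355 0.18533274478785358
```

View pics/s5c.png

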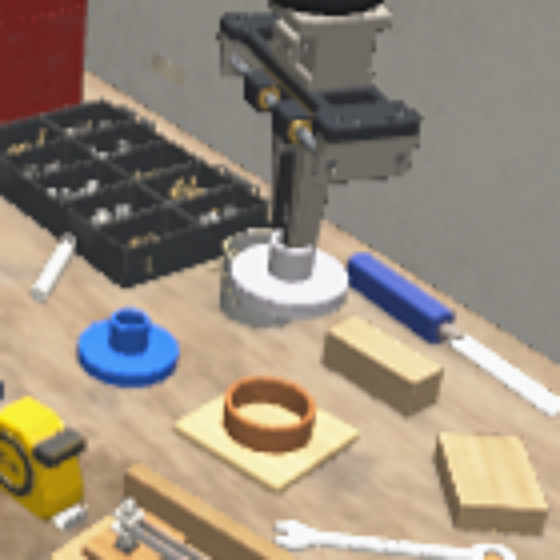

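The crop shows both lids hanging nested from the fingers above the empty rest, with the ring at about (268,412). I'll carry them on.

{"name": "arm_command", "arguments": {
  "rows": [
    [0,0,-0.2,0,5],
    [0,0,-0.4,0,5],
    [0,0,-0.6,0,5],
    [0,0,-0.8,0,5],
    [0,0,-1,0,5],
    [0,0,-1,0,5]
  ]
}}

```text
time: 10.2
tool_pos: [0.6427, -0.1805, 0.2744]
tcp_rot: [0.002, 0.184, 0.983, -0.0]
force: [1.1, -0.6, -2.3]
opening: 0.185
finger_force: 45.0
```

{"name": "arm_command", "arguments": {
  "rows": [
    [0.05,0.1,0,0,5],
    [0.13,0.3,0,0,5],
    [0.22,0.55,0,0,5],
    [0.32,0.78,0,0,5],
    [0.41,0.97,0,0,5]
  ]
}}

```text
time: 10.7
tool_pos: [0.6373, -0.0717, 0.27]
tcp_rot: [-0.002, 0.183, 0.983, 0.0]
force: [-0.3, -0.1, -3.2]
opening: 0.185
finger_force: 45.0
```

{"name": "arm_command", "arguments": {
  "rows": [
    [0.1,0.24,0,0,5],
    [0.2,0.48,0,0,5],
    [0.31,0.73,0,0,5],
    [0.41,0.97,0,0,5]
  ]
}}

```text
time: 11.1
tool_pos: [0.6338, 0.0328, 0.2702]
tcp_rot: [-0.002, 0.183, 0.983, -0.0]
force: [0.1, -1.0, -2.9]
opening: 0.182
finger_force: 45.0
```

{"name": "arm_command", "arguments": {
  "rows": [
    [0.1,0.24,0,0,5],
    [0.2,0.48,0,0,5],
    [0.31,0.73,0,0,5],
    [0.41,0.97,0,0,5]
  ]
}}

```text
time: 11.5
tool_pos: [0.6304, 0.1378, 0.2701]
tcp_rot: [-0.002, 0.183, 0.983, -0.001]
force: [-0.2, 0.4, -3.6]
opening: 0.186
finger_force: 45.0
```

{"name": "arm_command", "arguments": {
  "rows": [
    [0.1,0.24,0,0,5],
    [0.2,0.48,0,0,5],
    [0.31,0.73,0,0,5],
    [0.38,0.9,0,0,5],
    [0.41,0.97,0,0,5],
    [0.41,0.97,0,0,5],
    [0.41,0.97,0,0,5],
    [0.41,0.97,0,0,5],
    [0.41,0.97,0,0,5],
    [0.41,0.97,0,0,5]
  ]
}}

```text
time: 12.5
tool_pos: [0.6293, 0.24, 0.2728]
tcp_rot: [0.0, 0.185, 0.983, 0.0]
force: [0.6, 0.4, -2.8]
opening: 0.185
finger_force: 45.0
```

```bash
python3 - <<'E'
from h import *
np.set_printoptions(precision=4,suppress=True)
p0=tool()[0]; pr=proj('wrist',(.534,.299,.082)); pb=proj('wrist',(.441,.318,.055)); im=snap('wrist','w6'); print(p0,pr,pb,tool()[0],tool()[2]['force'])
np.savez('w6.npz',cam=np.array(cam('wrist'),dtype=object))
x0,y0=int(pr[0])-45,max(int(pr[1])-60,0); print(x0,y0)
a=cv2.resize(im[y0:y0+100,x0:x0+90,::-1],None,fx=4.4,fy=4.4,interpolation=cv2.INTER_CUBIC)
b=cv2.resize(im[200:400,220:420,::-1],(396,440))
cv2.imwrite('pics/c6.png',np.hstack([a,b]))
E
```

```text
[0.6293 0.24   0.2728] [334.5148  90.3946] [321.014    8.9592] [0.6292 0.2403 0.2728] [-0.1169  0.5272 -1.6054]
289 30
```

View pics/c6.png

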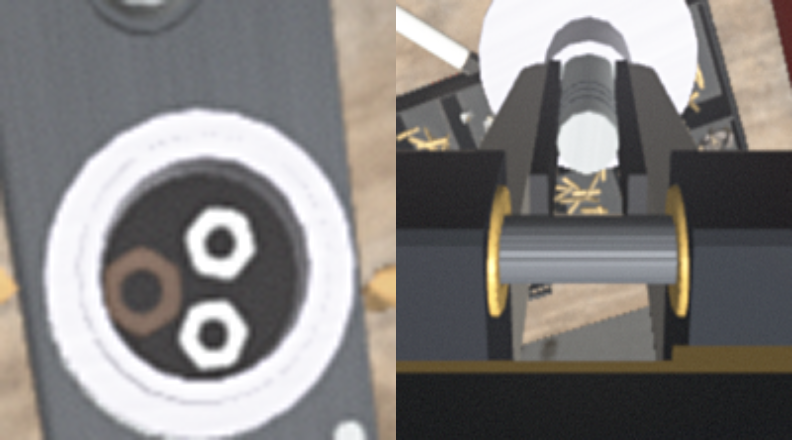

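```bash
python3 - <<'E'
from h import *
np.set_printoptions(precision=4,suppress=True)
p,T,s=tool(); r=ray('wrist',335.6,90.4,.082); st=ray('wrist',220+192/1.98-.25,200+143/2.2-.25,.2992)
print(r,st,T.T@(st-p)*1000, proj('wrist',[*(p+T@[0,0,0])[:2],.2992]))
tgt=(.5345,.2995)
print(delta([*tgt,.27]),T)
E
```

```text
[0.5344 0.3004 0.082 ] [0.6319 0.2387 0.2992] [ -3.0481  -0.4865 -26.4076] [317.616  259.7268]
[1.0977 0.2088 0.0277] [[-0.932   0.3624  0.0002]
 [ 0.3624  0.932  -0.    ]
 [-0.0002  0.0001 -1.    ]]
```

```bash
python3 - <<'E'
from h import *
print(delta([.5326,.3002,.17]))
E
```

```text
[1.11817596 0.20839814 1.02768877]
```

{"name": "arm_command", "arguments": {
  "rows": [
    [0.2,0.04,0,0,5],
    [0.5,0.1,0,0,5],
    [0.8,0.15,0,0,5],
    [1,0.2,0,0,5],
    [1,0.2,0.2,0,5],
    [1,0.2,0.4,0,5],
    [1,0.2,0.6,0,5],
    [1,0.2,0.8,0,5],
    [1,0.2,0.8,0,5],
    [1,0.2,0.8,0,5],
    [1,0.2,0.8,0,5]
  ]
}}

```text
time: 13.65
tool_pos: [0.5439, 0.2961, 0.1941]
tcp_rot: [0.001, 0.184, 0.983, 0.001]
force: [-0.1, -0.2, -2.9]
opening: 0.185
finger_force: 45.0
```

```bash
python3 - <<'E'
from h import *
print(delta([.5326,.3002,.1206]))
E
```

```text
[ 0.12138228 -0.00423025  0.7343943 ]
```

{"name": "arm_command", "arguments": {
  "rows": [
    [0.06,0,0.1,0,5],
    [0.12,0,0.2,0,5],
    [0.12,0,0.35,0,5],
    [0.12,0,0.5,0,5],
    [0.12,0,0.56,0,5],
    [0.12,0,0.56,0,5],
    [0.12,0,0.56,0,5]
  ]
}}

```text
time: 14.35
tool_pos: [0.5322, 0.3, 0.1365]
tcp_rot: [0.0, 0.184, 0.983, -0.0]
force: [0.3, 0.3, -2.7]
opening: 0.18
finger_force: 45.0
```

{"name": "arm_command", "arguments": {
  "rows": [
    [0,0,0.02,0,5],
    [0,0,0.04,0,5],
    [0,0,0.06,0,5],
    [0,0,0.08,0,5],
    [0,0,0.08,0,5],
    [0,0,0.08,0,5]
  ]
}}

```text
time: 14.95
tool_pos: [0.5318, 0.3001, 0.1285]
tcp_rot: [-0.0, 0.184, 0.983, -0.0]
force: [-0.4, 0.4, -3.3]
opening: 0.183
finger_force: 45.0
```

{"name": "arm_command", "arguments": {
  "rows": [
    [0,0,0.02,0,5],
    [0,0,0.04,0,5],
    [0,0,0.055,0,5],
    [0,0,0.065,0,5],
    [0,0,0.065,0,5],
    [0,0,0.065,0,5]
  ]
}}

```text
time: 15.55
tool_pos: [0.5319, 0.3001, 0.1221]
tcp_rot: [0.0, 0.184, 0.983, 0.0]
force: [-0.4, -0.3, -2.4]
opening: 0.181
finger_force: 45.0
```

{"name": "arm_command", "arguments": {
  "rows": [
    [0,0,0.01,0,5],
    [0,0,0.015,0,5],
    [0,0,0.015,0,5],
    [0,0,0.015,0,5]
  ]
}}

```text
time: 15.95
tool_pos: [0.5319, 0.3001, 0.1206]
tcp_rot: [0.0, 0.184, 0.983, 0.0]
force: [-0.2, 0.3, -2.0]
opening: 0.181
finger_force: 45.0
```

{"name": "arm_command", "arguments": {
  "rows": [
    [0,0,0.005,0,5],
    [0,0,0.01,0,5],
    [0,0,0.01,0,5],
    [0,0,0.01,0,5]
  ]
}}

```text
time: 16.35
tool_pos: [0.5319, 0.3001, 0.1205]
tcp_rot: [0.0, 0.184, 0.983, 0.0]
force: [-2.9, -1.4, 4.7]
opening: 0.185
finger_force: 45.0
```

{"name": "arm_command", "arguments": {
  "rows": [
    [0,0,0.005,0,5],
    [0,0,0.01,0,5],
    [0,0,0.01,0,5],
    [0,0,0.01,0,5]
  ]
}}

```text
time: 16.75
tool_pos: [0.5319, 0.3001, 0.1205]
tcp_rot: [0.0, 0.184, 0.983, 0.0]
force: [-4.9, -3.2, 11.4]
opening: 0.185
finger_force: 45.0
```

{"name": "arm_command", "arguments": {
  "rows": [
    [0,0,-0.018,0,5],
    [0,0,-0.018,0,5],
    [0,0,-0.018,0,25],
    [0,0,-0.018,0,35],
    [0,0,-0.018,0,60],
    [0,0,-0.018,0,60],
    [0,0,-0.018,0,60],
    [0,0,-0.018,0,60],
    [0,0,-0.018,0,60],
    [0,0,-0.018,0,60]
  ]
}}

```text
time: 17.75
tool_pos: [0.5319, 0.3001, 0.1204]
tcp_rot: [0.0, 0.184, 0.983, 0.0]
force: [0.5, -0.6, -0.1]
opening: 0.652
finger_force: 0.0
```

```bash
python3 - <<'E'
from h import *
np.set_printoptions(precision=4,suppress=True)
p,T,s=tool();print(p,s['force'],s['opening'],s['time'])
im=snap('wrist','w7'); im2=capture('side')
for n in ['top']:
  t=snap(n,'t7')
q=proj('side',(.533,.3,.1)).astype(int)
a=cv2.resize(im2[max(q[1]-50,0):q[1]+50,q[0]-50:q[0]+50,::-1],(400,400)); b=cv2.resize(im[200:400,220:420,::-1],(400,400))
cv2.imwrite('pics/c7.png',np.hstack([a,b]))
E
```

```text
[0.5319 0.3001 0.1204] [ 0.5469 -0.6095 -0.0981] 0.6516710321175757 17.75
```

View pics/c7.png

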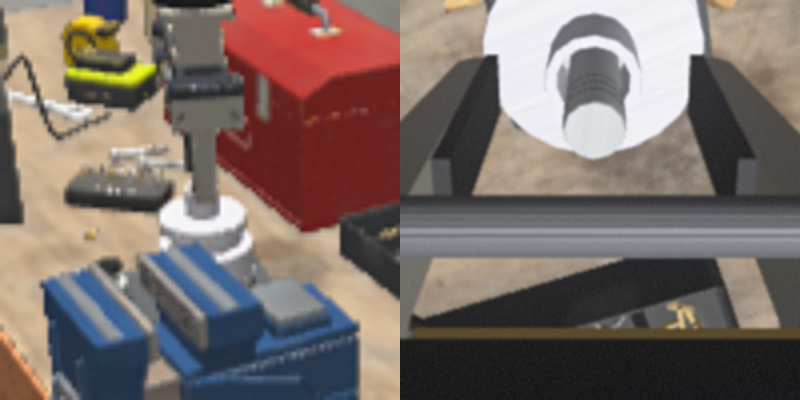

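{"name": "arm_command", "arguments": {
  "rows": [
    [0,0,0.08,0,60],
    [0,0,0.16,0,60],
    [0,0,0.22,0,60],
    [0,0,0.25,0,60],
    [0,0,0.25,0,60],
    [0,0,0.25,0,60]
  ]
}}

```text
time: 18.5
tool_pos: [0.532, 0.3001, 0.0954]
tcp_rot: [0.0, 0.184, 0.983, -0.0]
force: [-0.4, 1.1, 0.2]
opening: 0.653
finger_force: 0.0
```

{"name": "arm_command", "arguments": {
  "rows": [
    [0,0,0,0,42],
    [0,0,0,0,38],
    [0,0,0,0,36],
    [0,0,0,0,34],
    [0,0,0,0,32],
    [0,0,0,0,28],
    [0,0,0,0,24],
    [0,0,0,0,20],
    [0,0,0,0,20],
    [0,0,0,0,20],
    [0,0,0,0,20]
  ],
  "newtons": 30
}}

```text
time: 19.6
tool_pos: [0.5319, 0.3001, 0.0955]
tcp_rot: [0.0, 0.184, 0.983, 0.0]
force: [-0.6, -0.5, 2.9]
opening: 0.348
finger_force: 30.0
```

{"name": "arm_command", "arguments": {
  "rows": [
    [0,0,-0.02,0,20],
    [0,0,-0.05,0,20],
    [0,0,-0.1,0,20],
    [0,0,-0.17,0,20],
    [0,0,-0.25,0,20],
    [0,0,-0.35,0,20],
    [0,0,-0.45,0,20],
    [0,0,-0.55,0,20],
    [0,0,-0.68,0,20],
    [0,0,-0.8,0,20],
    [0,0,-0.9,0,20],
    [0,0,-1,0,20]
  ]
}}

```text
time: 20.8
tool_pos: [0.5319, 0.3001, 0.1964]
tcp_rot: [0.0, 0.184, 0.983, 0.0]
force: [-0.0, -0.8, -1.6]
opening: 0.347
finger_force: 30.0
```

{"name": "arm_command", "arguments": {
  "rows": [
    [0,0,-0.05,0,20],
    [0,0,-0.08,0,20],
    [0,0,-0.1,0,20],
    [0,0,-0.1,0,20],
    [0,0,-0.1,0,20],
    [0,0,-0.1,0,20],
    [0,0,-0.1,0,20],
    [0,0,-0.1,0,20],
    [0,0,-0.1,0,20],
    [0,0,-0.1,0,20]
  ]
}}

```text
time: 21.8
tool_pos: [0.5319, 0.3001, 0.2054]
tcp_rot: [0.0, 0.184, 0.983, 0.0]
force: [-0.5, -0.6, -1.0]
opening: 0.346
finger_force: 30.0
```

```bash
python3 - <<'E'
from h import *
np.set_printoptions(precision=4,suppress=True)
p,T,s=tool();print(p,s['force'],s['opening'],s['finger_force'],s['time'])
im=snap('side','s8'); q=proj('side',(.533,.3,.13)).astype(int); t=snap('top','t8')
a=cv2.resize(im[max(q[1]-50,0):q[1]+50,q[0]-50:q[0]+50,::-1],(400,400)); b=cv2.resize(t[160:245,215:300,::-1],(400,400))
cv2.imwrite('pics/c8.png',np.hstack([a,b]))
E
```

```text
[0.5319 0.3001 0.2054] [-0.4908 -0.6095 -0.9623] 0.34617028162221025 29.99984309077263 21.8
```

View pics/c8.png

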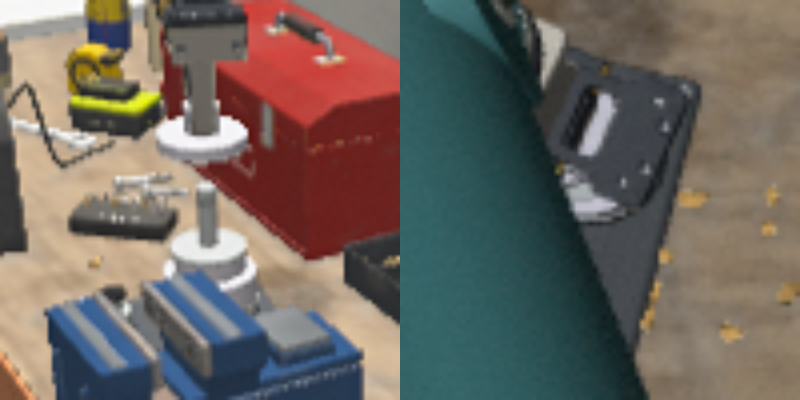

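The side crop shows the outer lid held level, well above the stem top at (205,190). The inner lid is upright and seated on the drum.

```bash
python3 -c "
from workcell import *
print(sign_off())"
```

```text
the job is handed in; nothing more can be done
None
```

I handed the job in at about 22 s of robot time. The plunger was pressed and let back, the nested lids were lowered onto the drum until the inner one seated, and the outer lid is held still and level, lifted about 110 mm. Sign-off returned no verdict.

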